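# Close the clamshell belt jig, pin it and keep it pressed shut

### The job

Fold the open cover of the hinged belt jig down onto its base, then take the slim pin out of the rack and push it down through the hole in the cover and into the hole below until its collar sits on the cover. A spring under the cover keeps lifting it a few millimetres, so finish still gripping the pin by its head and pushing it down hard enough to keep the cover flat shut on the base; do not let go. Leave the thick pin in the rack and do not disturb the glue bottle and the tape roll.

Things in the scene. Friction and masses are not known exactly. Their poses are not given: they have to be found in the camera images.
- clam_jig: Fixed bare-aluminium base of the clamshell belt jig: block 150 x 120 mm (x, y), 36 mm high, with a flange 8 mm high along both y sides (164 mm over all). Origin on the bench under the block, which reaches 65 mm in front of it (-x, the side towards the robot, turned up to 0.35 rad) and 85 mm behind it (+x). z up. Pin hole in the front part, hinge at the back edge.
- jig_hole (a point): Mouth of the pin hole in the base's top face, on the hole's axis, 36 mm above the bench, 35 mm in front of the jig's origin. Hole 14 mm in diameter, vertical, straight through to the bench. Axes as the jig's.
- jig_hinge (a point): Middle of the hinge axis of the cover, 65 mm behind the jig's origin and 36 mm up; the axis runs along the jig's y.
- cover_hole (a point): Centre of the pin hole's mouth on the cover's outer face (upper face when shut). Hole 14 mm in diameter, through the 12 mm plate, 100 mm from the hinge axis. Axes: x from the free edge to the hinge, z out of the outer face. Cover shut flat: 12 mm straight above jig_hole; lifted by the spring: about 17 mm.
- cover (a joint): Hinge angle of the cover to the lift plate (rad): 0 = folded down, grows as it opens up and back, 1.57 about upright, stop 1.9; starts at 1.2 to 1.8. Aluminium plate 110 mm wide (y), 12 mm thick, from 10 to 125 mm off the hinge axis (its inner face in line with the axis), plus a steel tab 34 mm wide out to 137 mm. Stiff hinge: the cover stays where it is left (about 5 N at the free edge moves it).
- lift_plate (a joint): Angle of the sprung plate under the cover, about the same hinge axis (rad): 0 = pushed down flat, 0.05 = up, as the spring keeps it unless pressed. The cover's angle to the base is the sum of both joints: a folded cover stands 0.05 rad (5 mm at the hole) open until pressed with about 8 to 10 N at its hole.
- pin_rack: Fixed grey plastic rack like a small bridge, 60 x 160 mm (x, y), 62 mm high, with two 20 mm holes 90 mm apart along its y, in which the two pins hang by their collars. Origin under its centre on the bench.
- slim_pin: The pin to use: steel, 83 mm long, upright, 90 g. Shaft 12 mm in diameter, tapered over the last 10 mm to 6 mm; collar 34 mm in diameter, 5 mm thick, its underside 44 mm above the tip; dark cylindrical head 20 mm in diameter, from 49 to 83 mm above the tip. Origin at the tip on its axis, z up the axis. Hangs in either hole of the rack, its collar on the rack's top.
- slim_pin_tip (a point): The lower end of the slim pin, on its axis (the same point as the origin). Fully home it lies 32 mm below jig_hole.
- thick_pin: The wrong pin, in the other hole of the rack, to be left there: as the slim one but shaft 18 mm and head 30 mm in diameter. Origin at its tip.
- glue_bottle: Loose glue bottle with red cap, 36 mm in diameter, 112 mm high, standing behind and to the left of the jig. Origin under its centre.
- tape_roll: Loose roll of masking tape lying flat to the right of the jig, 101 mm in diameter, 24 mm high. Origin under its centre.
Mind the look-alikes: they are no part of the job. There is more than one size of the clam_jig; the one meant has the size given above.

How it is judged:
On the way, in this order (a step that is already met when the one before it is completed fails the run):
1. the cover is folded down on the lift plate, the pin not yet in its hole (value of joint cover below 0.04 rad and (horizontal distance between slim_pin_tip and jig_hole above 0.02 m or z of slim_pin_tip in the frame of jig_hole above -0.005 m)), for 0.2 s.
2. the slim pin is through the cover's hole and in the base's hole (value of joint cover below 0.04 rad and z of slim_pin_tip in the frame of jig_hole below -0.012 m and horizontal distance between slim_pin_tip and jig_hole below 0.004 m), for 0.1 s.
At the end, for the whole second after the job is handed in: Slim pin upright (0.15 rad) in both holes, tip at least 29 mm below the base's top and within 4 mm of the hole's axis; cover shut within 2 mm at the hole; fingers grip the pin (over 2 N), which presses the jig with over 4 N; thick pin still hangs in the rack (z of slim_pin_tip in the frame of jig_hole below -0.029 m and horizontal distance between slim_pin_tip and jig_hole below 0.004 m and angle between slim_pin's own z axis and vertical below 0.15 rad and value of joint cover below 0.02 rad and z of cover_hole in the frame of jig_hole below 0.014 m and contact force between the fingers and slim_pin above 2 N and contact force between slim_pin and clam_jig above 4 N and horizontal distance between thick_pin and pin_rack below 0.06 m and height (world z) of thick_pin below 0.03 m); the arm keeps its last pose, push and grip.
It fails at once if the thick pin is pulled out of the rack or knocked over (distance of thick_pin from where it was at the start of the episode above 0.025 m).
It fails at once if the glue bottle is shoved or knocked over (distance of glue_bottle from where it was at the start of the episode above 0.03 m or angle between glue_bottle's own z axis and vertical above 0.6 rad).
It fails at once if the tape roll is shoved (distance of tape_roll from where it was at the start of the episode above 0.03 m).
It also fails if it takes over 58 s, if anything falls off the work surface, if the arm or the gripper's body presses on something with over 40 N, if the wrist force passes 120 N, or if a joint passes its speed limit or range.

### The arm

A 7-joint arm with a two-finger parallel gripper is mounted at the origin on a cart in front of the work surface, level with it; the furniture and walls round the work are solid. World frame = base frame: x ahead of the robot, y to its left, z up, the work surface at z = 0. Lengths are in m, angles in rad, forces in N, time in s.
With the tool pointing down it reaches from about 0.4 to 0.85 m from the base axis. Payload 4.5 kg.
Tool frame: the origin (TCP) lies on the mounting face of the last link; the fingertips stand 166 mm ahead of it and the grasp point (between the pads) lies 147 mm ahead of it; z points along the fingers, y is the line along which they close (so a half turn about z gives the same grasp; the last joint's range is limited). The gripper opens to 88 mm and grips with 3 to 60 N. Pads are 18 mm wide; open, the fingers measure 123 mm over their backs; the gripper's body (75 mm by 187 mm) begins 45 mm behind the grasp point.
Start: joints at [1.344, 0.689, -0.195, 1.565, 0.157, 0.902, -0.215], TCP at [0.161, -0.604, 0.405] pointing down, gripper open.
Joint ranges: [-3.01, 3.01], [-0.46, 2.08], [-1.47, 1.51], [0.13, 2.56], [-1, 4.14], [0.04, 2.09], [-2.66, 2.66]. Speed limits (rad/s): [2.57, 2.57, 3.14, 3.14, 3.14, 3.14, 3.14].

### API

Orientations are given as a unit quaternion [w, x, y, z].
In Python, from workcell import * gives the robot as it stands. The module is installed in compiled form; this text tells all that it offers.
- The arm moves only by the tool send_rows, never from a script. Its argument "steps" is a list that holds one entry, the list of rows, each a list of 5 numbers: the shift along the tool's x, y, z in m, then the turn about the tool's z in degrees, then the finger opening in m, from 0 to 0.0881. A call has 1 to 20 rows; each row is the pose to reach, as a shift and turn from the pose commanded when the call began, along the tool's axes at that moment; what a row does not reach only later rows make up. A row lasts 1/12 s, in which the tool goes at most 41.7 mm and 7.16 degrees, less where a joint would pass 70% of its speed; a pose out of reach is approached as far as the arm can. A call with a gripper value outside its range is refused whole. The fingers move at their own pace and stop on an object; "force" is the grip in N (left out, the last holds). Time passes only in rows, so rows that repeat a pose let the fingers close. It gives the time, the measured TCP pose, the force, the opening and the grip force at its end, in the units of the state.
- get_state(): the state, without advancing time (a new reading comes with each control period).
- read_camera(name): name is "side" or "top"; returns a dict with "frame" (400x640x3 uint8, red, green, blue), "K" (3x3 intrinsics, pixels), "k1" (the pictures are not rectified: a ray, as slopes to the right and down, at radius r is drawn at 1 + k1 r^2 times it, then the intrinsics apply), "R" (3x3) and "t" (3): a world point X has camera coordinates R X + t. Camera axes: x right, y down, z forward; pixel columns grow to the right and rows downward; lengths in m; the calibration is good to about 2 mm. A picture is of the moment at which its call begins. There is no depth.
- close_job(): hands the job in; it is judged then, once.
Trained networks look in a picture, given as the dict that the camera call returned (one of the last four; its "shot" number tells which), for a name from the list of things; names that differ only in an ending like _2 or _b are one class to them, and where a whole thing is asked for, a point or a joint stands for the part that bears it (a point fixed in the world has none). Each returns a list of dicts, best first, with "confidence" (0 to 1); they miss things now and then, are a little off and sometimes report something else, mostly with a low value. They report only what shows in the picture. A call takes as long as a camera call. They do not tell look-alikes from the thing itself.
- search_frame(label, picture): "point" ([x, y, z] in m, in the coordinates of the camera as it stood for that picture, good to about 4 mm: the middle of the surface that is visible of it).
The state is a dict: "time_s": time; "qpos": joint angles; "joint_velocities": joint speeds; "joint_efforts": joint torques, N m; "ee_pos": TCP position; "ee_rot": TCP orientation; "contact_force": force on the tool from outside, world axes, zero at the start; "torque": the same for the moment, N m; "grip_width": finger opening in m; "gripper_force": force on a finger pad.
Only numpy, scipy, OpenCV 4.12 (cv2) and the standard library are available. Lean on these libraries where they do the work, as an engineer would, in place of code of your own. Each camera call takes 0.05 s, during which the arm holds its last target. There are 200 camera calls.

## Working session

There is one attempt and no reset: what is moved stays moved. The work goes in short steps, Python scripts to look and compute and a tool call to move; the robot and the scene stay as the last step left them, time stands still between calls to the robot, and variables do not carry over. Pictures are saved under pics/ and viewed, at most 10 in all, crops included, and the job is handed in when it is done.

Besides the shell and the picture viewer there is one more tool, called after "Emit:" by a JSON object that holds its "fn" and its "kwargs", one argument or row to a line. send_rows: Moves the arm, as the interface text tells. Its arguments: {"type":"object","properties":{"steps":{"type":"array","items":{"type":"array","items":{"type":"array","items":{"type":"number"}}}},"force":{"type":"number"}},"required":["steps"]}

```bash
mkdir -p pics
cat > h.py <<'E'
from workcell import *
import numpy as np, cv2
def und(p,u,v):
    K=p["K"];x=(u-K[0][2])/K[0][0];y=(v-K[1][2])/K[1][1]
    rd=np.hypot(x,y);r=rd
    for _ in range(30): r=rd/(1+p["k1"]*r*r)
    s=r/rd if rd>0 else 1
    return np.array([x*s,y*s,1.])
def ray(p,u,v):
    R=np.array(p["R"]);t=np.array(p["t"]);return -R.T@t, R.T@und(p,u,v)
def atz(p,u,v,z):
    c,d=ray(p,u,v);return c+d*(z-c[2])/d[2]
def proj(p,X):
    c=np.array(p["R"])@np.array(X)+np.array(p["t"]);x,y=c[:2]/c[2];f=1+p["k1"]*(x*x+y*y)
    K=np.array(p["K"]);return np.array([K[0,0]*x*f+K[0,2],K[1,1]*y*f+K[1,2]])
def w(p,pt): return np.array(p["R"]).T@(np.array(pt)-np.array(p["t"]))
def save(p,n,crop=None,s=1):
    f=p["frame"][...,::-1]
    if crop: a,b,c,d=crop; f=f[b:d,a:c]
    cv2.imwrite("pics/"+n,cv2.resize(f,None,fx=s,fy=s,interpolation=cv2.INTER_CUBIC))
E
python3 - <<'E'
from h import *
np.set_printoptions(precision=4,suppress=True)
s=get_state();print(s)
for n in("top","side"):
    p=read_camera(n);save(p,n+"1.png")
    print(n,p["K"],p["k1"],-np.array(p["R"]).T@p["t"])
    for l in("clam_jig","cover","cover_hole","pin_rack","slim_pin","thick_pin","glue_bottle","tape_roll"):
        for d in search_frame(l,p)[:3]:
            X=w(p,d["point"]);print(l,round(d["confidence"],2),X,proj(p,X).round())
E
```

```text
{'time_s': 0.0, 'qpos': array([ 1.3438,  0.69  , -0.1945,  1.5664,  0.1573,  0.9025, -0.2151]), 'joint_velocities': array([ 0.0011,  0.0007, -0.0011, -0.0012,  0.0008,  0.0001,  0.0004]), 'joint_efforts': array([ -0.0002, -52.7559,  -1.2669, -15.3428,  -0.0526,   0.0065,
         0.0002]), 'ee_pos': array([ 0.161 , -0.6036,  0.4039]), 'ee_rot': array([-0.0009,  0.9915,  0.13  , -0.0002]), 'contact_force': array([-0.5824,  0.3696,  0.9711]), 'torque': array([-0.0483, -0.0079,  0.0402]), 'gripper_force': 0.0, 'grip_width': 0.08801558943774807}
top [[511.5708   0.     324.1841]
 [  0.     511.5708 192.2026]
 [  0.       0.       1.    ]] -0.16348072596117202 [0.3417 0.0481 1.5621]
clam_jig 0.84 [ 0.4971 -0.0495  0.0345] [358. 233.]
clam_jig 0.75 [0.7362 0.3566 0.0348] [228. 153.]
cover 0.71 [ 0.5458 -0.0658  0.1308] [366. 212.]
cover 0.61 [0.7329 0.3615 0.033 ] [226. 154.]
cover_hole 0.92 [0.7345 0.3692 0.0293] [224. 154.]
cover_hole 0.76 [ 0.5487 -0.0648  0.1287] [366. 211.]
pin_rack 0.83 [0.4916 0.3284 0.0628] [231. 231.]
slim_pin 0.5 [0.4995 0.283  0.0716] [246. 228.]
slim_pin 0.25 [
[... 283 characters left out ...]
  ]] -0.007274698518408737 [0.527  1.1327 0.7266]
clam_jig 0.85 [0.7377 0.3947 0.0312] [235. 307.]
clam_jig 0.77 [ 0.5183 -0.0166  0.0367] [341. 200.]
cover 0.9 [0.7302 0.3722 0.0326] [240. 299.]
cover 0.81 [ 0.5517 -0.0437  0.1106] [329. 172.]
cover 0.53 [ 0.5163 -0.0115  0.0341] [342. 202.]
cover_hole 0.64 [ 0.5475 -0.0407  0.1041] [330. 174.]
cover_hole 0.63 [0.7296 0.374  0.0327] [241. 299.]
pin_rack 0.6 [0.4846 0.3909 0.0592] [360. 295.]
slim_pin 0.74 [ 0.5456 -0.0465  0.0755] [331. 182.]
slim_pin 0.57 [0.5046 0.2895 0.0776] [349. 257.]
slim_pin 0.41 [ 0.5134 -0.0152  0.038 ] [343. 200.]
thick_pin 0.8 [0.4765 0.3907 0.0923] [364. 283.]
glue_bottle 0.57 [0.6676 0.2096 0.0492] [278. 246.]
```

View pics/top1.png

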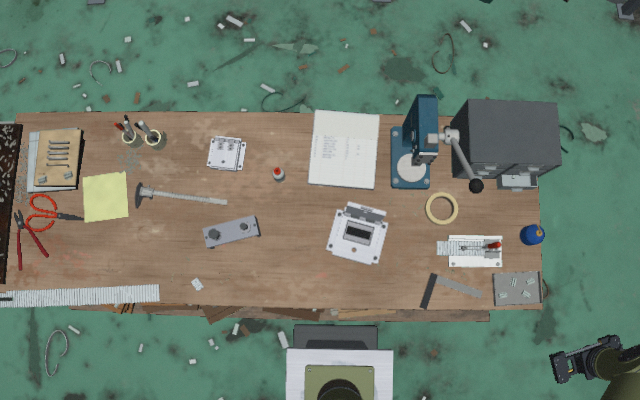

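View pics/side1.png

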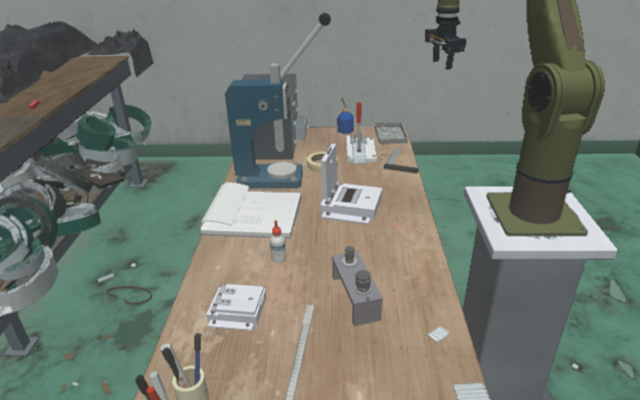

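Top view: the open-cover jig is at (358,233), and its closed, smaller look-alike is at (227,153). The rack is at (231,231), with the small-headed pin at about (246,226) and the big-headed one at (214,236). The glue is at (279,174) and the tape at (442,208). I choose the (358,233) jig and the (246,226) pin. The side view agrees: slim pin at (349,256), thick pin at (363,282). Next is one close crop to check the choice.

Run:
```python
from h import *
p=read_camera("top");save(p,"c1.png",(195,190,395,275),4)
```

```text
(no output)
```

View pics/c1.png

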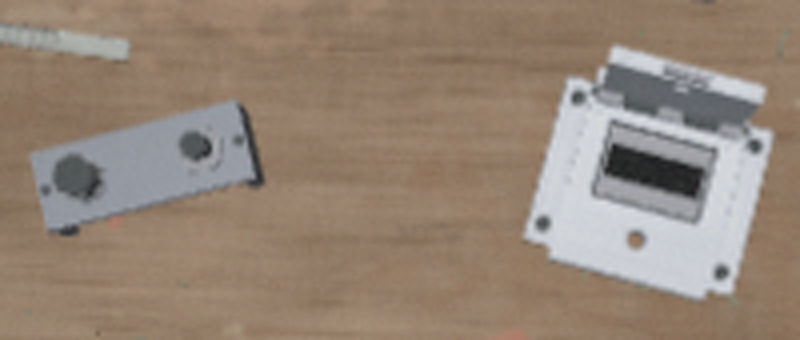

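The crop confirms it: the open jig has its base hole at full-image (354,250), and its long sides give a yaw of about -15°. The slim pin's head is at (244,226) and the thick head at (214,234).

Run:
```python
from h import *
np.set_printoptions(precision=4,suppress=True)
p=read_camera("top")
f=lambda u,v:(195+(u+.5)/4-.5,190+(v+.5)/4-.5)
g=cv2.cvtColor(p["frame"],cv2.COLOR_RGB2GRAY).astype(float)
def blob(c,r,th):
    u,v=map(int,np.round(c));a=np.clip(th-g[v-r:v+r+1,u-r:u+r+1],0,None);Y,X=np.mgrid[v-r:v+r+1,u-r:u+r+1]
    return (a*X).sum()/a.sum(),(a*Y).sum()/a.sum()
h=blob(f(636,240),4,170);print("hole",h,atz(p,*h,.036))
for z in(.008,.036):
  S=[atz(p,*f(*c),z) for c in((578,97),(755,146),(721,271),(543,222))]
  d=S[0]-S[1]+S[3]-S[2];e=S[0]-S[3]+S[1]-S[2];print("yaw",np.arctan2(-d[0],d[1]),np.arctan2(e[1],e[0]),np.hypot(*d[:2])/2,np.hypot(*e[:2])/2)
s=blob(f(197,146),5,110);print("slim head",s,atz(p,*s,.101),atz(p,*s,.09))
print("collar",atz(p,*f(203,148),.067))
print("thick",atz(p,*f(76,175),.101))
R=[atz(p,*f(*c),.062)[:2] for c in((240,100),(30,152),(52,230),(262,180))];print("rack",R,np.mean(R,0))
q=read_camera("side");X=[.5,.283,.101];print(proj(q,X))
# cover top edge from top view at various z and side
print("cover edge",[atz(p,*f(*c),.165) for c in((612,50),(765,92))])
```

```text
hole (np.float64(353.63695299837923), np.float64(249.33711507293356)) [ 0.447  -0.0369  0.036 ]
yaw -0.25091682485603434 -0.25653315893980994 0.1402171687110526 0.09930885966006549
yaw -0.25091682485603406 -0.25653315893980977 0.13769086338245065 0.0975196030116617
slim head (np.float64(244.07520891364902), np.float64(226.28597957288764)) [0.5016 0.2829 0.101 ] [0.5028 0.2846 0.09  ]
collar [0.5044 0.2844 0.067 ]
thick [0.4788 0.3707 0.101 ]
rack [array([0.5414, 0.2592]), array([0.4986, 0.415 ]), array([0.4412, 0.3951]), array([0.4823, 0.2404])] [0.4909 0.3274]
[350.971 246.318]
cover edge [array([ 0.5682, -0.0115,  0.165 ]), array([ 0.541 , -0.1177,  0.165 ])]
```

Run:
```python
from h import *
p=read_camera("top");q=read_camera("side")
def tri(a,b):
    c,d=ray(p,*a);e,f=ray(q,*b);s=np.linalg.lstsq(np.c_[d,-f],e-c,rcond=None)[0];return (c+d*s[0]).round(3),(e+f*s[1]).round(3)
print("knob",tri((476,186),(325,19)));print("handle root",tri((450,137),(272,70)))
print("press front", tri((430,160),(275,85)), atz(p,428,160,.25))
print("cover edge pts", tri((195+612/4,190+50/4),(333,146)))
R=np.array([[.968,-.251],[-.251,-.968]])
print(atz(p,354,175,.17))
```

```text
knob (array([ 0.563, -0.285,  0.46 ]), array([ 0.561, -0.285,  0.459]))
handle root (array([ 0.715, -0.263,  0.326]), array([ 0.716, -0.263,  0.326]))
press front (array([ 0.663, -0.218,  0.287]), array([ 0.704, -0.216,  0.297])) [ 0.67210093 -0.22030489  0.25      ]
cover edge pts (array([ 0.561, -0.011,  0.205]), array([ 0.54 , -0.009,  0.202]))
[ 0.64423863 -0.02805484  0.17      ]
```

The hole, yaw, rack and pin measurements agree with the sizes given. The press knob at (0.56,-0.285,0.46) has to be avoided, so I'll go round in front of it.

Emit:
{"fn": "send_rows", "kwargs": {
  "steps": [
    [[0.18,-0.21,0,15,0],[0.18,-0.21,0,15,0],[0.18,-0.21,0,15,0],[0.18,-0.21,0,15,0],[0.18,-0.21,0,15,0],[0.18,-0.21,0,15,0],[0.18,-0.21,0,15,0],[0.36,-0.425,0,29.5,0],[0.36,-0.425,0,29.5,0],[0.36,-0.425,0,29.5,0],[0.36,-0.425,0,29.5,0],[0.36,-0.425,0,29.5,0],[0.36,-0.425,0,29.5,0],[0.36,-0.425,0,29.5,0],[0.36,-0.425,0,29.5,0],[0.36,-0.425,0,29.5,0]]
  ],
  "force": 20
}}

```text
time_s: 2.48
ee_pos: [0.4002, -0.0987, 0.4048]
ee_rot: [-0.0, 0.992, -0.124, 0.0]
contact_force: [-0.8, -0.0, 0.7]
grip_width: 0.0006
gripper_force: 0.0
```

Emit:
{"fn": "send_rows", "kwargs": {
  "steps": [
    [[0.2,-0.09,0,0,0],[0.2,-0.09,0,0,0],[0.2,-0.09,0,0,0],[0.2,-0.09,0,0,0],[0.2,-0.09,0,0,0],[0.2,-0.09,0,0,0],[0.2,-0.09,0,0,0],[0.2,-0.09,0,0,0],[0.2,-0.09,0.05,0,0],[0.2,-0.09,0.08,0,0],[0.2,-0.09,0.1,0,0],[0.2,-0.09,0.1,0,0],[0.2,-0.09,0.1,0,0]]
  ]
}}

```text
time_s: 3.57
ee_pos: [0.6142, -0.0651, 0.3045]
ee_rot: [0.001, 0.992, -0.128, -0.002]
contact_force: [0.4, -0.8, 1.5]
grip_width: 0.0003
gripper_force: 0.0
```

Run:
```python
from h import *
p=read_camera("side");save(p,"s2.png",(240,80,420,230),4)
```

```text
(no output)
```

View pics/s2.png

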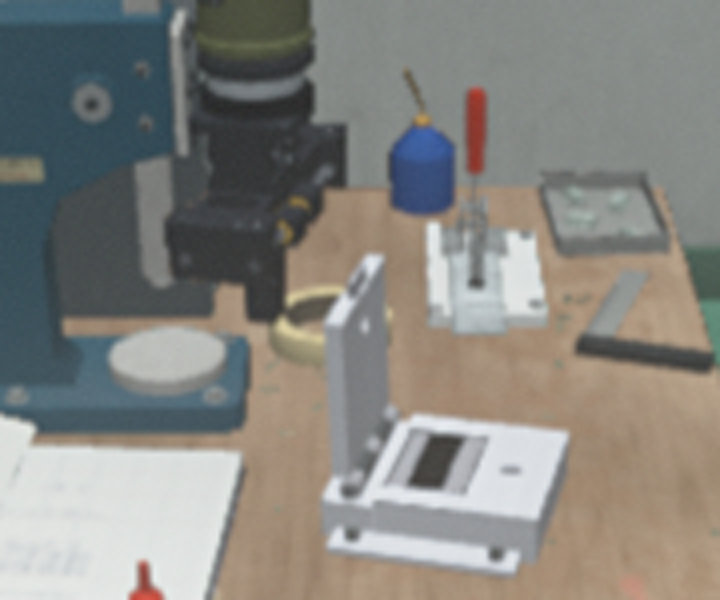

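The side crop shows the cover about upright, with the closed fingertips behind it and clear at crop (262,318). Now I sweep it down along its arc.

Emit:
{"fn": "send_rows", "kwargs": {
  "steps": [
    [[-0.025,0,0.002,0,0],[-0.042,0,0.002,0,0],[-0.055,0,0.002,0,0],[-0.065,0,0.002,0,0],[-0.074,0,0.003,0,0],[-0.087,0,0.006,0,0],[-0.099,0,0.01,0,0],[-0.111,0,0.016,0,0],[-0.122,0,0.023,0,0],[-0.131,0,0.034,0,0],[-0.14,0,0.046,0,0],[-0.147,0,0.056,0,0],[-0.153,0,0.066,0,0],[-0.157,0,0.075,0,0],[-0.159,0,0.082,0,0],[-0.16,0,0.087,0,0],[-0.16,0,0.087,0,0],[-0.16,0,0.087,0,0]]
  ]
}}

```text
time_s: 5.12
ee_pos: [0.4617, -0.0237, 0.2185]
ee_rot: [-0.0, 0.992, -0.127, 0.002]
contact_force: [2.1, -0.8, 4.0]
grip_width: 0.0005
gripper_force: 1.8
```

Emit:
{"fn": "send_rows", "kwargs": {
  "steps": [
    [[0,0,0.003,0,0],[0,0,0.005,0,0],[0,0,0.005,0,0],[0,0,0.005,0,0],[0,0,0.005,0,0],[0,0,-0.05,0,0],[0,0,-0.1,0,0],[0,0,-0.14,0,0],[0,0,-0.14,0,0]]
  ]
}}

```text
time_s: 5.87
ee_pos: [0.4609, -0.0235, 0.3616]
ee_rot: [-0.0, 0.992, -0.127, 0.002]
contact_force: [-0.3, 0.7, -0.5]
grip_width: 0.0005
gripper_force: 0.0
```

Run:
```python
from h import *
p=read_camera("side");print(get_state()["ee_pos"]);save(p,"s3.png",(260,120,420,240),5)
```

```text
[ 0.46167207 -0.02357045  0.36348554]
```

View pics/s3.png

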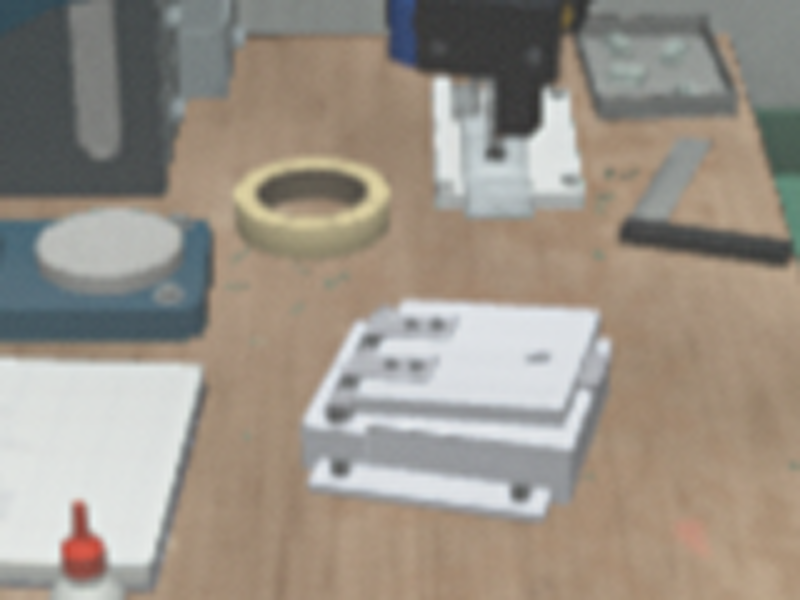

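The crop shows the cover lying folded at crop (540,357), lifted slightly by its spring, with the glue and tape untouched. Next is the slim pin.

Emit:
{"fn": "send_rows", "kwargs": {
  "steps": [
    [[-0.038,-0.3075,0,-30,0.06],[-0.038,-0.3075,0,-30,0.06],[-0.038,-0.3075,0,-30,0.06],[-0.038,-0.3075,0,-30,0.06],[-0.038,-0.3075,0,-30,0.06],[-0.038,-0.3075,0,-30,0.06],[-0.038,-0.3075,0,-30,0.06],[-0.038,-0.3075,0,-30,0.06],[-0.038,-0.3075,0,-30,0.06],[-0.038,-0.3075,0,-30,0.06],[-0.038,-0.3075,0,-30,0.06]]
  ]
}}

```text
time_s: 6.83
ee_pos: [0.5011, 0.2821, 0.3573]
ee_rot: [0.001, 0.991, 0.134, -0.001]
contact_force: [-0.7, -0.4, -1.0]
grip_width: 0.0602
gripper_force: 0.0
```

Run:
```python
from h import *
np.set_printoptions(precision=4,suppress=True)
s=get_state();print(s["ee_pos"],s["ee_rot"],s["qpos"],s["grip_width"])
p=read_camera("top");q=read_camera("side")
for c in (p,q):
    for d in search_frame("cover_hole",c)[:2]:print(d["confidence"],w(c,d["point"]),proj(c,w(c,d["point"])))
for th in(0,.05,.1): 
    print(th,*[proj(q,[.447,-.0369,.048+.1*th]),proj(p,[.447,-.0369,.048+.1*th])])
for n,c in(("t4.png",p),("s4.png",q)): save(c,n)
g=cv2.resize(p["frame"][225:270,320:400,::-1],None,fx=5,fy=5,interpolation=cv2.INTER_CUBIC)
k=cv2.resize(q["frame"][165:225,320:400,::-1],None,fx=5,fy=5,interpolation=cv2.INTER_CUBIC)
r=cv2.resize(q["frame"][205:325,310:390,::-1],None,fx=4.5,fy=4.5,interpolation=cv2.INTER_CUBIC)
o=np.zeros((540,790,3),np.uint8);o[:225,:400]=g;o[235:535,:400]=k;o[:540,410:770]=r;cv2.imwrite("pics/m4.png",o)
```

```text
[0.5011 0.2821 0.3573] [ 0.0012  0.991   0.1336 -0.0008] [-0.5694  0.6818 -0.0404  1.7724  0.0422  0.6908 -1.9362] 0.06015548680218942
0.88 [ 0.4798 -0.0427  0.0527] [356.0485 237.902 ]
0.7 [0.7331 0.3676 0.0314] [224.1721 153.9173]
0.6 [0.7301 0.3767 0.032 ] [240.1802 300.3454]
0.58 [ 0.5284 -0.026   0.0462] [337.6394 195.3226]
0 [367.2458 192.638 ] [353.8534 249.0614]
0.05 [367.2953 191.0623] [353.9501 248.9452]
0.1 [367.345  189.4805] [354.0474 248.8283]
```

View pics/m4.png

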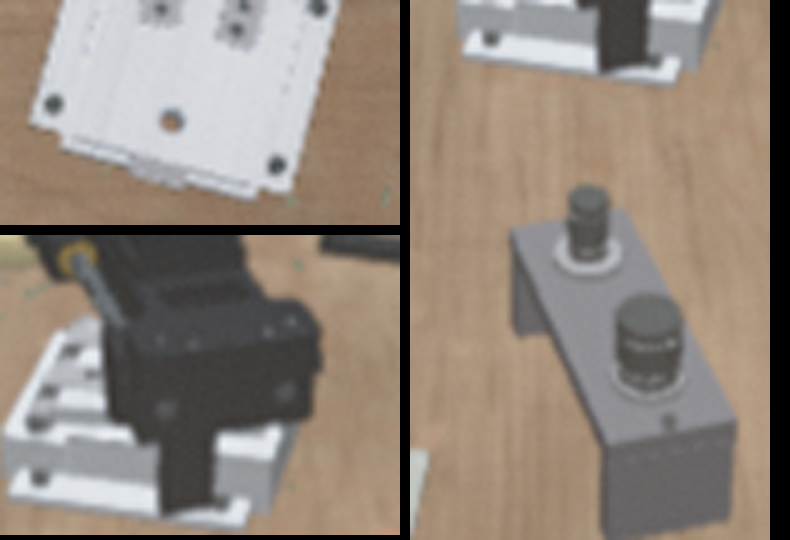

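Top crop: the cover hole sits at full-image (354.0,248.6), right above the base hole as predicted. The side view gave (367,191), which is the spring-lifted height. The slim pin's head at (349.5,248) matches the grasp target. Descend and grip.

Emit:
{"fn": "send_rows", "kwargs": {
  "steps": [
    [[0.001,-0.001,0.04,0,0.06],[0.001,-0.001,0.08,0,0.06],[0.001,-0.001,0.105,0,0.06],[0.001,-0.001,0.119,0,0.06],[0.001,-0.001,0.119,0,0.06],[0.001,-0.001,0.119,0,0.06],[0.001,-0.001,0.119,0,0.0],[0.001,-0.001,0.119,0,0.0],[0.001,-0.001,0.119,0,0.0],[0.001,-0.001,0.119,0,0.0],[0.001,-0.001,0.119,0,0.0],[0.001,-0.001,0.119,0,0.0],[0.001,-0.001,0.119,0,0.0],[0.001,-0.001,0.119,0,0.0]]
  ],
  "force": 40
}}

```text
time_s: 8.2
ee_pos: [0.502, 0.2853, 0.2391]
ee_rot: [-0.0, 0.991, 0.134, 0.0]
contact_force: [-1.3, 1.0, 3.8]
grip_width: 0.0188
gripper_force: 40.0
```

Emit:
{"fn": "send_rows", "kwargs": {
  "steps": [
    [[0,0,-0.03,0,0],[0,0,-0.06,0,0],[0,0,-0.1,0,0],[0,0,-0.1,0,0],[-0.138,0.296,-0.1,0,0],[-0.138,0.296,-0.1,0,0],[-0.138,0.296,-0.1,0,0],[-0.138,0.296,-0.1,0,0],[-0.138,0.296,-0.1,0,0],[-0.138,0.296,-0.1,0,0],[-0.138,0.296,-0.1,0,0],[-0.138,0.296,-0.1,0,0],[-0.138,0.296,-0.1,0,0],[-0.138,0.296,-0.1,0,0],[-0.138,0.296,-0.08,0,0],[-0.138,0.296,-0.065,0,0],[-0.138,0.296,-0.065,0,0],[-0.138,0.296,-0.065,0,0],[-0.138,0.296,-0.065,0,0]]
  ]
}}

```text
time_s: 9.78
ee_pos: [0.4481, -0.036, 0.304]
ee_rot: [-0.0, 0.991, 0.135, 0.0]
contact_force: [0.1, -0.1, -0.6]
grip_width: 0.0188
gripper_force: 40.0
```

Run:
```python
from h import *
np.set_printoptions(precision=4,suppress=True)
s=get_state();print(s["ee_pos"],s["ee_rot"],s["qpos"],s["grip_width"])
p=read_camera("top");q=read_camera("side")
print(proj(q,[*s["ee_pos"][:2],s["ee_pos"][2]-.2211]),"expected tip")
print(proj(q,[.4475,-.0368,.053]),"hole")
g=cv2.resize(q["frame"][145:205,330:405,::-1],None,fx=8,fy=8,interpolation=cv2.INTER_CUBIC)
cv2.imwrite("pics/m5.png",g); save(p,"t5.png",(300,200,400,275),8)
```

```text
[ 0.4481 -0.036   0.304 ] [-0.0002  0.9908  0.1353  0.0003] [ 0.034   0.6556 -0.089   2.1783  0.1754  0.3135 -1.5029] 0.01879947613843691
[367.2037 181.6691] expected tip
[367.1146 191.0813] hole
```

View pics/m5.png

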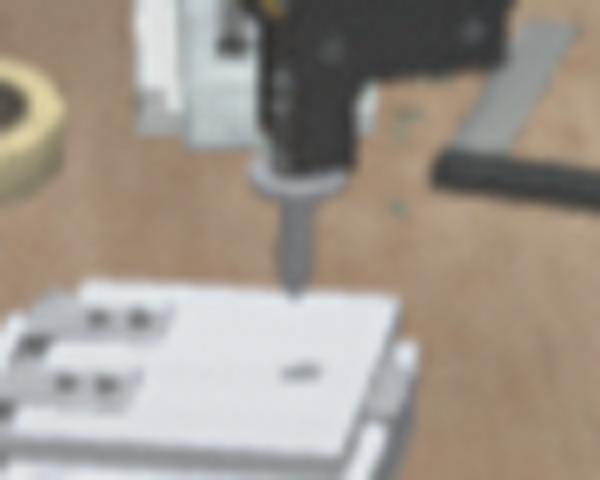

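The pin's tip is at crop (294,294) and the cover hole at (300,371). Against the model the tip is about 2 mm too far in +x, so I correct that and start lowering.

Emit:
{"fn": "send_rows", "kwargs": {
  "steps": [
    [[-0.002,-0.0005,0,0,0],[-0.002,-0.0005,0.01,0,0],[-0.002,-0.0005,0.02,0,0],[-0.002,-0.0005,0.027,0,0],[-0.002,-0.0005,0.033,0,0],[-0.002,-0.0005,0.038,0,0],[-0.002,-0.0005,0.043,0,0],[-0.002,-0.0005,0.043,0,0],[-0.002,-0.0005,0.043,0,0]]
  ]
}}

```text
time_s: 10.63
ee_pos: [0.4457, -0.037, 0.2606]
ee_rot: [0.0, 0.991, 0.134, -0.0]
contact_force: [0.2, 0.4, -0.8]
grip_width: 0.0188
gripper_force: 40.0
```

Emit:
{"fn": "send_rows", "kwargs": {
  "steps": [
    [[0,0,0.006,0,0],[0,0,0.012,0,0],[0,0,0.018,0,0],[0,0,0.022,0,0],[0,0,0.026,0,0],[0,0,0.03,0,0],[0,0,0.03,0,0],[0,0,0.03,0,0]]
  ]
}}

```text
time_s: 11.3
ee_pos: [0.4456, -0.037, 0.2306]
ee_rot: [-0.0, 0.991, 0.134, -0.0]
contact_force: [-0.4, 1.8, 0.7]
grip_width: 0.019
gripper_force: 40.0
```

Emit:
{"fn": "send_rows", "kwargs": {
  "steps": [
    [[0,0,0.002,0,0],[0,0,0.003,0,0],[0,0,0.004,0,0],[0,0,0.005,0,0],[0,0,0.006,0,0],[0,0,0.006,0,0],[0,0,0.006,0,0],[0,0,0.006,0,0]]
  ],
  "force": 60
}}

```text
time_s: 11.97
ee_pos: [0.4451, -0.037, 0.225]
ee_rot: [-0.0, 0.991, 0.134, -0.001]
contact_force: [-3.9, 2.4, 7.7]
grip_width: 0.0188
gripper_force: 60.0
```

Emit:
{"fn": "send_rows", "kwargs": {
  "steps": [
    [[-0.001,-0.001,0,0,0],[-0.001,-0.001,0.001,0,0],[-0.001,-0.001,0.002,0,0],[-0.001,-0.001,0.003,0,0],[-0.001,-0.001,0.003,0,0],[-0.001,-0.001,0.003,0,0],[-0.001,-0.001,0.003,0,0]]
  ]
}}

```text
time_s: 12.55
ee_pos: [0.4442, -0.0367, 0.2237]
ee_rot: [0.001, 0.991, 0.134, 0.001]
contact_force: [-3.7, 1.2, 27.9]
grip_width: 0.0186
gripper_force: 60.0
```

Run:
```python
from h import *
q=read_camera("side");save(q,"s6.png",(310,145,410,220),8);s=get_state();print(s["contact_force"],s["ee_pos"])
```

```text
[-3.78254047  0.97268606 28.22023412] [ 0.44422856 -0.03669095  0.22363573]
```

View pics/s6.png

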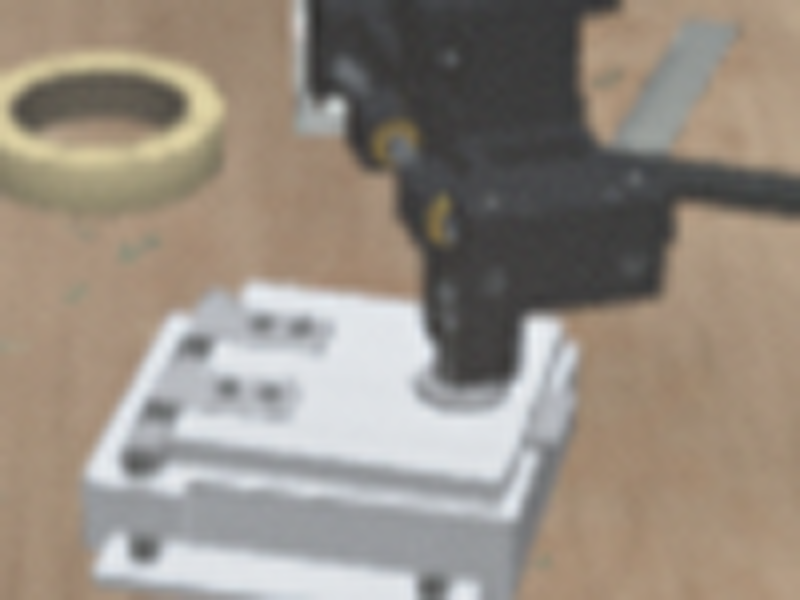

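The collar sits flat on the cover at crop (465,385), the cover lies shut on the base, and the push is a steady 28 N. I'm handing in.

```bash
python3 -c "
from workcell import *
print(close_job())"
```

```text
the job is handed in; nothing more can be done
None
```

The cover is folded shut and the slim pin sits home through both holes, gripped by its head at 60 N and pushed down with about 28 N. The thick pin, glue bottle and tape roll were left alone. I handed the job in at about 13 s; no verdict came back.

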